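# Start a board preheat with the fume extractor running

### The arm

A 6-joint arm with a two-finger parallel gripper is mounted at the origin on the work surface. World frame = base frame: x ahead of the robot, y to its left, z up, the work surface at z = 0. Lengths are in m, angles in rad, forces in N, time in s.
With the tool pointing down it reaches from about 0.375 to 0.9 m from the base axis. Payload 3.1 kg.
Tool frame: the origin (TCP) lies midway between the tips of the shut fingers; the grasp point (between the pads) lies 19 mm behind it (manip.pinch_z is the distance from the TCP to the grasp point, in m); z points along the fingers, y is the line along which they close (so a half turn about z gives the same grasp; the last joint's range is limited). The gripper opens to 85 mm and grips with 20 to 120 N. Pads are 22 mm wide; open, the fingers measure 114 mm over their backs; the gripper's body (76 mm by 85 mm) begins 54 mm behind the grasp point. The pads swing forward as they close: fully open they stand 13 mm farther back than shut.
Start: joints at [-1.45, 0.527, 1.433, -0, 1.181, -0.178], TCP at [0.185, -0.597, 0.231] pointing down, gripper open.
Joint ranges: [-3.08, 3.08], [-0.75, 2.2], [0.22, 2.44], [-1.43, 4.57], [0, 2.65], [-2.85, 2.85]. Speed limits (rad/s): [2.79, 2.79, 3.14, 3.14, 3.14, 3.14].

### API

Orientations are given as a unit quaternion [x, y, z, w].
In Python, from station import manip, viewer, ticket gives the robot as it stands.
- The arm moves only by the shell command python3 -m creep 'ROWS' [FORCE]. ROWS is JSON, a list of rows, each an object with "slide": the shift along the tool's x, y, z in cm, a list of three; "angular": the turn, a rotation vector about the tool's x, y, z in rad, a list of three; "claw": the opening, from -1 (shut) to 1 (fully open). A call has 1 to 10 rows; each row shifts and turns the commanded pose from where the row before left it, along the tool's axes as they then stand; what a row does not reach is not made up. A row lasts 1/12 s, in which the tool goes at most 41.7 mm and 7.16 degrees, less where a joint would pass 70% of its speed; a pose out of reach is approached as far as the arm can. A call with a gripper value outside its range is refused whole. The fingers move at their own pace and stop on an object; FORCE is the grip in N (left out, the last holds). Time passes only in rows, so rows that do not move let the fingers close. It gives the time, the measured TCP pose, the force, the opening and the grip force at its end, in the units of the state.
- manip.sense(): the state, without advancing time (a new reading comes with each control period).
- viewer.snapshot(name): name is "scene" or "top" or "wrist"; returns the picture (420x560x3 uint8, blue, green, red); there is no depth.
- viewer.calibration(name): a dict with "fov_y" (degrees; the focal length in pixels is half the picture's height over the tangent of half this angle, whatever the lens; pixels are square), "cx", "cy" (the principal point, pixels), "k1" (the pictures are not rectified: a ray, as slopes to the right and down, at radius r is drawn at 1 + k1 r^2 times it, then the intrinsics apply), "T" (4x4, takes a point from camera to world coordinates); the wrist camera has in their place "tool_from_camera" (4x4, takes a point from camera to tool coordinates, whose origin is the TCP and whose axes are the flange's). Camera axes: x right, y up, looking along -z (the intrinsics and any distortion apply to the point x, -y, -z); pixel columns grow to the right and rows downward; lengths in m; the calibration is good to about 2 mm. A picture is of the moment at which its call begins: read the wrist's pose just before it. calibration takes no time and is no camera call.
- ticket.sign_off(): hands the job in; it is judged then, once.
The state is a dict: "t": time; "q": joint angles; "qd": joint speeds; "tau": joint torques, N m; "tcp_pos": TCP position; "tool_rot": TCP orientation; "force": force on the tool from outside, world axes, zero at the start; "ft_torque": the same for the moment, N m; "finger_gap": opening from 0.0 (shut) to 1.0 (fully open); "gripper_force": force on a finger pad.
Only numpy, scipy, OpenCV 4.12 (cv2) and the standard library are available. Lean on these libraries where they do the work, as an engineer would, in place of code of your own. Each camera call takes 0.05 s, during which the arm holds its last target. There are 200 camera calls.

### The job

Get this board warming up: first switch on the fume extractor, then switch on the preheater, in both cases by pressing the raised half of the black rocker fully over. Then press the middle one of the preheater's three round preset keys all the way in and let it go, and last press the wide start key all the way in, hold it down for at least one second and let it go. Only press with your fingertips: grip, lift or shift nothing, press neither of the two outer preset keys, and leave both rockers on.

Things in the scene. Friction and masses are not known exactly. Their poses are not given: they have to be found in the camera images.
- extractor: Fume extractor: loose black upright box, 1.2 to 1.9 kg, 96 mm deep (x -44 to +52), 166 wide (y), flat top at 215 mm, foot 120 x 160 x 12 mm. Grey top cover, grille in front, fan guard behind. Origin: centre of its underside; x to its back, y to its left seen from the robot, z up. Stands left or right of the preheater. Its rocker is on its top, right of the middle: pivot line at (4, -45) mm.
- extractor_rocker_on (a point): Spot to press on the extractor's rocker: on top of its rear half, 13 mm from the pivot line. Black, 21 mm wide (y), two 17 mm halves (x) in a shallow V, bezel 3 mm high. Off: rear half raised, its end 10 mm and this spot 8.6 mm above the flat top. On: rear half level, 3.5 mm above the top. Axes turn with the rocker; off: as the extractor's. Takes 3 to 5 N all the way; stays as left.
- extractor_rocker (a joint): Extractor rocker, rad: 0 off, 0.40 fully on (hard stop); counts as on above 0.34. It stays where it is left.
- preheater: Board preheater: fixed white box 280 mm deep (x), 270 wide (y). Origin: centre of its underside; x to its back, y to its left seen from the robot. The front is a control panel sloping 0.30 rad, rising from 32 mm height (x = -140) to 62 mm (x = -44). Behind: heater deck 64 mm high, board rails 92 mm high. On the panel from the left: mains rocker, three round preset keys, wide start key.
- heater_rocker_on (a point): Spot to press on the preheater's mains rocker at the left end of the panel: on top of its upper (far) half, 13 mm from the pivot line. Same rocker as the extractor's. Off: upper half raised, this spot 8.6 mm off the panel; on: 3.5 mm. Axes turn with the rocker; off: z square to the panel (up, leaning 0.30 rad to the robot), x up the slope, y left.
- heater_rocker (a joint): Preheater mains rocker, rad: 0 off, 0.40 fully on (hard stop); counts as on above 0.34. It stays where it is left.
- preset_mid_top (a point): Centre of the top face of the middle preset key: light grey, round, 16 mm diameter, standing 8 mm off the panel; neighbours 42 mm either side. z square to the panel (up, leaning 0.30 rad towards the robot), x up the slope, y left. Goes in 4 mm along -z against a spring: 1.4 N to start, 4.5 N fully in; springs back.
- preset_mid (a joint): Middle preset key, m: 0 out, 0.004 fully in; counts as pressed above 0.003.
- preset_left (a joint): Left preset key (42 mm to +y of the middle one), same kind; not to be pressed.
- preset_right (a joint): Right preset key (42 mm to -y of the middle one), same kind; not to be pressed.
- start_key_top (a point): Centre of the top face of the start key at the right end of the panel: light grey, 30 mm wide (y), 16 mm up the slope (x), standing 8 mm off the panel. Axes, travel and spring as for the preset keys.
- start_key (a joint): Start key, m: 0 out, 0.004 fully in; counts as pressed above 0.003.
- board: Loose green circuit board 120 x 172 mm with components to 12 mm, lying on the preheater's rails 84 mm above the bench. Origin: centre of its underside. Leave it alone.
- spool: Solder spool with black flanges, 60 mm diameter, 50 mm high, standing on the bench in front of the extractor. Origin: centre of its underside. Leave it alone.
- flux: White flux bottle with black cap, 38 mm diameter, 95 mm high, on the bench, leftmost of the loose things. Origin: centre of its underside. Leave it alone.
- partbin: Open dark green parts bin, 85 x 65 x 42 mm, on the bench, rightmost of the loose things. Origin: centre of its underside. Leave it alone.

How it is judged:
On the way, in this order (a step that is already met when the one before it is completed fails the run):
1. the fume extractor is switched on at its rocker (value of joint extractor_rocker above 0.34 rad), for 0.1 s.
2. then the preheater is switched on at its mains rocker (value of joint heater_rocker above 0.34 rad), for 0.1 s.
3. then the middle preset key is pressed in with the fingers, the start key being out (value of joint preset_mid above 0.003 m and value of joint start_key below 0.001 m and contact force between the fingers and preheater above 0.5 N), for 0.1 s.
4. then the start key is kept pressed with the fingers for one second, the preset key being out again (value of joint start_key above 0.003 m and value of joint preset_mid below 0.001 m and contact force between the fingers and preheater above 0.5 N), for 1 s.
At the end, for the whole second after the job is handed in: Both rockers are fully on (above 0.34 of 0.40 rad), all four keys are out again (under 1 mm), the extractor stands upright (within 0.05 rad), at rest and within 20 mm of where it was, and the board (15 mm), spool, bottle and bin (20 mm) are where they were (value of joint each of extractor_rocker, heater_rocker above 0.34 rad and value of joint each of preset_left, preset_mid, preset_right, start_key below 0.001 m and distance of each of extractor, spool, flux, partbin from where it was at the start of the episode below 0.02 m and angle between extractor's own z axis and vertical below 0.05 rad and linear speed of extractor below 0.02 m/s and distance of board from where it was at the start of the episode below 0.015 m); the robot touches nothing.
It fails at once if the preheater is switched on while the extractor is off (value of joint heater_rocker above 0.3 rad and value of joint extractor_rocker below 0.2 rad).
It fails at once if the preset or start key is pressed while the preheater is off (value of joint heater_rocker below 0.2 rad and value of joint any of preset_mid, start_key above 0.003 m).
It fails at once if an outer preset key is pressed (value of joint any of preset_left, preset_right above 0.003 m).
It fails at once if the extractor is shifted or lifted more than 20 mm or tipped (distance of extractor from where it was at the start of the episode above 0.02 m or angle between extractor's own z axis and vertical above 0.2 rad).
It fails at once if the board, spool, bottle or bin is shifted or lifted (distance of board from where it was at the start of the episode above 0.015 m or distance of any of spool, flux, partbin from where it was at the start of the episode above 0.02 m).
It also fails if it takes over 69 s, if anything falls off the work surface, if the arm or the gripper's body presses on something with over 40 N, if the wrist force passes 120 N, or if a joint passes its speed limit or range.

## Working session

There is one attempt and no reset: what is moved stays moved. The work goes in short steps, Python scripts to look and compute and a shell command to move; the robot and the scene stay as the last step left them, time stands still between calls to the robot, and variables do not carry over. Pictures are saved under pics/ and viewed, at most 10 in all, crops included, and the job is handed in when it is done.

```bash
ls; mkdir -p pics; python3 - <<'E'
from station import manip, viewer
import cv2,numpy as np
print(manip.sense())
for n in("top","scene","wrist"):
    c=viewer.calibration(n);print(n,{k:np.round(v,4).tolist() for k,v in c.items()})
for n in("top","scene"):
    cv2.imwrite(f"pics/{n}0.png",viewer.snapshot(n))
E
```

```text
pics
{'t': 0.0, 'q': array([-1.44952939e+00,  5.28485112e-01,  1.43395875e+00, -1.41133726e-05,
        1.18141961e+00, -1.78471138e-01]), 'qd': array([ 1.29101850e-03, -6.10038265e-05,  1.70464859e-03, -3.52923892e-04,
       -5.40266200e-04,  3.73108643e-05]), 'tau': array([ 1.09146928e-03, -4.42348945e+01, -1.78026670e+01, -2.59240069e-04,
        8.40981666e-03, -7.16241914e-06]), 'tcp_pos': array([ 0.18449266, -0.59636019,  0.23030405]), 'tool_rot': array([ 9.88789602e-01,  1.49311199e-01,  2.59479425e-05, -1.13513249e-03]), 'force': array([-0.48995511,  0.37570507,  0.03883891]), 'ft_torque': array([-0.01104195,  0.01998677, -0.0403115 ]), 'gripper_force': 0.0, 'finger_gap': 1.0048060804423617}
top {'fov_y': 56.7604, 'cx': 278.4075, 'cy': 210.5275, 'k1': -0.0854, 'T': [[-0.015, 0.9918, -0.1269, 0.4297], [-0.9998, -0.0168, -0.0131, -0.0253], [-0.0151, 0.1267, 0.9918, 1.2659], [0.0, 0.0, 0.0, 1.0]]}
scene {'fov_y': 42.5941, 'cx': 277.1867, 'cy': 208.3586, 'k1': 0.0525, 'T': [[-0.7895, -0.5249, 0.318, 0.9994], [0.6135, -0.6629, 0.4291, 0.5805], [-0.0144, 0.5339, 0.8454, 1.3421], [0.0, 0.0, 0.0, 1.0]]}
wrist {'fov_y': 59.0681, 'cx': 273.7645, 'cy': 207.7295, 'k1': -0.0563, 'tool_from_camera': [[-0.0006, 0.9645, 0.2641, 0.0668], [1.0, 0.0006, 0.0001, 0.0001], [-0.0, 0.2641, -0.9645, -0.1437], [0.0, 0.0, 0.0, 1.0]]}
```

View pics/top0.png

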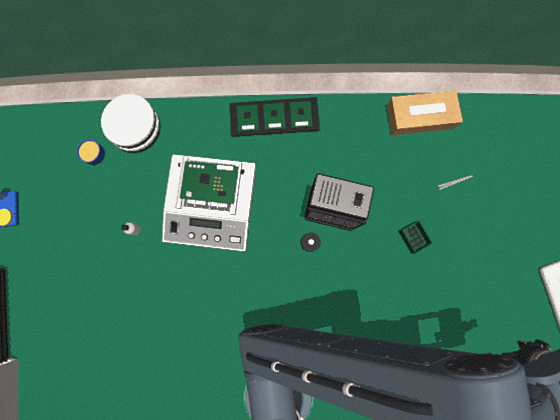

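View pics/scene0.png

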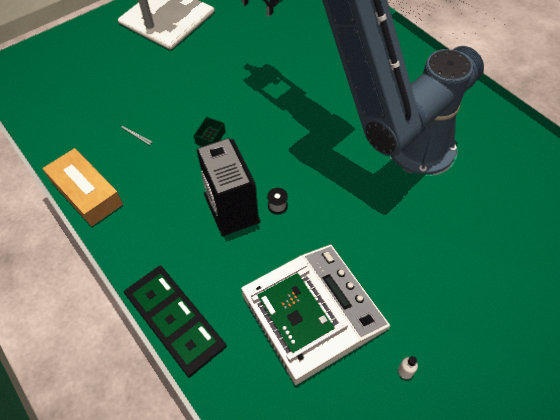

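The top view shows the preheater with its rocker at about (174,227), preset keys at (191,236), (204,237) and (217,239), and the start key at (235,240). The extractor is on the right with its rocker at about (358,199). The scene view shows the same layout from behind, with the bin near the extractor's far side and the spool in front of it.

```bash
cat > h.py <<'E'
from station import manip, viewer
import cv2,numpy as np
from scipy.spatial.transform import Rotation as R
def cam(n,s=None):
    c=viewer.calibration(n)
    if n=="wrist":
        s=s or manip.sense(); W=np.eye(4); W[:3,:3]=R.from_quat(s["tool_rot"]).as_matrix(); W[:3,3]=s["tcp_pos"]
        c["T"]=W@c["tool_from_camera"]
    f=210/np.tan(np.radians(c["fov_y"]/2)); c["K"]=np.array([[f,0,c["cx"]],[0,f,c["cy"]],[0,0,1]])
    c["d"]=np.array([c["k1"],0,0,0,0.]); c["T"]=np.array(c["T"]); return c
def ray(c,uv):
    p=cv2.undistortPoints(np.array(uv,float).reshape(-1,1,2),c["K"],c["d"]).reshape(-1,2)
    v=np.c_[p[:,0],-p[:,1],-np.ones(len(p))]
    return c["T"][:3,3],v@c["T"][:3,:3].T
def plane(c,uv,n,d):
    o,v=ray(c,uv); return o+v*((d-o@n)/(v@n))[:,None]
def atz(c,uv,z): return plane(c,uv,np.array([0,0,1.]),z)
def tri(c1,u1,c2,u2):
    o1,v1=ray(c1,u1);o2,v2=ray(c2,u2);out=[]
    for a,b in zip(v1,v2):
        st=np.linalg.lstsq(np.c_[a,-b],o2-o1,rcond=None)[0];p=o1+st[0]*a;q=o2+st[1]*b
        out.append(np.r_[(p+q)/2,np.linalg.norm(p-q)])
    return np.array(out)
E
python3 - <<'E'
from h import *
c=cam("top")
print("ext rocker",atz(c,[(358,199)],.22).round(3))
print("ext top corners",atz(c,[(316,174),(373,186),(366,222),(309,206)],.215).round(3))
print("panel",atz(c,[(174,227),(191,236),(204,237),(217,239),(235,240)],.055).round(3))
print("preheater corners: front L,R",atz(c,[(163,242),(246,250)],.032).round(3),atz(c,[(173,155),(255,163)],.064).round(3))
print("spool",atz(c,[(311,242)],.05).round(3),"flux",atz(c,[(126,228)],.095).round(3),"bin",atz(c,[(415,237)],.042).round(3))
q=manip.sense()["tool_rot"];print(R.from_quat(q).as_matrix().round(3))
E
```

```text
ext rocker [[ 0.592 -0.229  0.22 ]]
ext top corners [[ 0.664 -0.117  0.215]
 [ 0.628 -0.273  0.215]
 [ 0.529 -0.249  0.215]
 [ 0.575 -0.095  0.215]]
panel [[0.538 0.321 0.055]
 [0.509 0.266 0.055]
 [0.505 0.225 0.055]
 [0.498 0.184 0.055]
 [0.494 0.128 0.055]]
preheater corners: front L,R [[0.492 0.363 0.032]
 [0.463 0.096 0.032]] [[0.769 0.327 0.064]
 [0.737 0.063 0.064]]
spool [[ 0.485 -0.11   0.05 ]] flux [[0.533 0.46  0.095]] bin [[ 0.495 -0.44   0.042]]
[[ 0.955  0.295 -0.   ]
 [ 0.295 -0.955  0.002]
 [ 0.    -0.002 -1.   ]]
```

```bash
python3 -m creep '[{"slide":[0,0,-2],"angular":[0,0,0.118],"claw":-1},{"slide":[0,0,-2],"angular":[0,0,0.118],"claw":-1},{"slide":[0,0,-2],"angular":[0,0,0.118],"claw":-1},{"slide":[0,0,-2],"angular":[0,0,0.118],"claw":-1},{"slide":[0,0,-2],"angular":[0,0,0.118],"claw":-1}]'
python3 -m creep '[{"slide":[1.9,-3.1,0],"angular":[0,0,0],"claw":-1},{"slide":[1.9,-3.1,0],"angular":[0,0,0],"claw":-1},{"slide":[1.9,-3.1,0],"angular":[0,0,0],"claw":-1},{"slide":[1.9,-3.1,0],"angular":[0,0,0],"claw":-1},{"slide":[1.9,-3.1,0],"angular":[0,0,0],"claw":-1},{"slide":[1.9,-3.1,0],"angular":[0,0,0],"claw":-1},{"slide":[1.9,-3.1,0],"angular":[0,0,0],"claw":-1},{"slide":[1.9,-3.1,0],"angular":[0,0,0],"claw":-1}]'
```

```text
t: 0.52
tcp_pos: [0.1846, -0.5966, 0.3316]
tool_rot: [0.989, -0.147, -0.0, -0.001]
force: [0.2, 0.3, -0.0]
finger_gap: 0.292
gripper_force: 0.0
t: 1.18
tcp_pos: [0.4021, -0.4013, 0.3309]
tool_rot: [0.989, -0.145, -0.0, -0.0]
force: [0.1, -0.5, 0.5]
finger_gap: 0.002
gripper_force: 0.0
```

```bash
python3 -m creep '[{"slide":[1.9,-3.1,0],"angular":[0,0,0],"claw":-1},{"slide":[1.9,-3.1,0],"angular":[0,0,0],"claw":-1},{"slide":[1.9,-3.1,0],"angular":[0,0,0],"claw":-1},{"slide":[1.9,-3.1,0],"angular":[0,0,0],"claw":-1},{"slide":[1.9,-3.1,0],"angular":[0,0,0],"claw":-1},{"slide":[0,0,0],"angular":[0,0,0],"claw":-1},{"slide":[0,0,0],"angular":[0,0,0],"claw":-1}]'
python3 - <<'E'
from h import *
s=manip.sense();im=viewer.snapshot("wrist");cv2.imwrite("pics/w1.png",im)
print(s["tcp_pos"],R.from_quat(s["tool_rot"]).as_matrix().round(3),s["force"])
E
```

```text
t: 1.77
tcp_pos: [0.5375, -0.2798, 0.3306]
tool_rot: [0.99, -0.143, -0.001, -0.0]
force: [-0.0, -0.3, -0.3]
finger_gap: 0.001
gripper_force: 0.0
[ 0.53747337 -0.27977508  0.33056865] [[ 0.959 -0.282 -0.001]
 [-0.282 -0.959  0.001]
 [-0.001 -0.    -1.   ]] [-0.02895029 -0.3415517  -0.25016191]
```

View pics/w1.png

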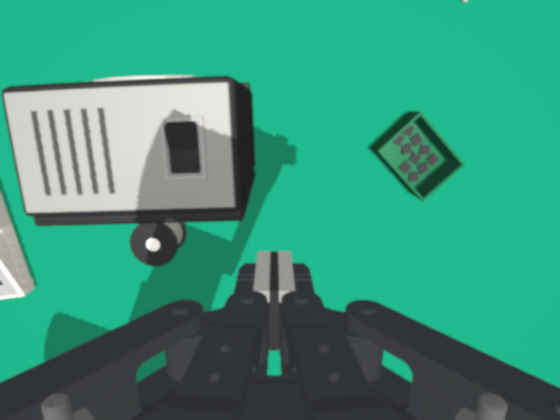

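Wrist view: the extractor's grey top spans about (8,90) to (240,213), with its rocker bezel at about (164,118) to (207,178). The finger tips are at about (274,255), and the spool and bin are clear of them.

```bash
python3 - <<'E'
from h import *
im=cv2.imread("pics/w1.png");s=manip.sense();c=cam("wrist",s)
g=cv2.cvtColor(im,cv2.COLOR_BGR2GRAY); m=np.zeros_like(g); m[112:184,157:214]=(g<55)[112:184,157:214]*255
n,l,st,ce=cv2.connectedComponentsWithStats(m);i=1+st[1:,4].argmax();print(st[i],ce[i])
bx=cv2.boxPoints(cv2.minAreaRect(np.argwhere(l==i)[:,::-1].astype(np.float32)));print(bx)
hsv=cv2.cvtColor(im,cv2.COLOR_BGR2HSV);m2=((hsv[...,1]<50)&(g>75)).astype(np.uint8)*255;m2[:,:0]=0
n,l,st,ce=cv2.connectedComponentsWithStats(m2);j=l[100,215];print(st[j])
p=atz(c,[(164,118),(203,117),(207,177),(167,178)],.218);print(p.round(4),p.mean(0))
T=R.from_quat(s["tool_rot"]).as_matrix()
p=atz(c,[(5,91),(229,79),(238,212),(26,213)],.215);print(p.round(4),p.mean(0));e=(p[0]+p[3]-p[1]-p[2]);yaw=np.arctan2(-e[0],e[1]);print("yaw",yaw)
x=np.array([np.cos(yaw),np.sin(yaw),0]);y=np.array([-x[1],x[0],0]);print("extent",((p-p.mean(0))@np.c_[x,y]).round(4))
print("pivot by cover",p.mean(0)-x*0-y*.045)
im2=cv2.resize(im[70:230,0:260],None,fx=3,fy=3,interpolation=2);cv2.imwrite("pics/w1c.png",im2)
E
```

```text
[ 166  123   33   49 1356] [182.64675516 146.38053097]
[[165.27968 123.27558]
 [194.8213  121.08732]
 [198.48296 170.5198 ]
 [168.94133 172.70807]]
[    3    80   233   135 26350]
[[ 0.6148 -0.2266  0.218 ]
 [ 0.6077 -0.2522  0.218 ]
 [ 0.568  -0.2413  0.218 ]
 [ 0.5755 -0.214   0.218 ]] [ 0.59152305 -0.2335344   0.218     ]
[[ 0.6657 -0.1254  0.215 ]
 [ 0.6263 -0.2764  0.215 ]
 [ 0.5367 -0.2538  0.215 ]
 [ 0.5813 -0.1008  0.215 ]] [ 0.60248958 -0.18911049  0.215     ]
yaw -0.26939069938879945
extent [[ 0.0439  0.0783]
 [ 0.0462 -0.0779]
 [-0.0462 -0.0799]
 [-0.0439  0.0795]]
pivot by cover [ 0.5905131  -0.23248748  0.215     ]
```

View pics/w1c.png

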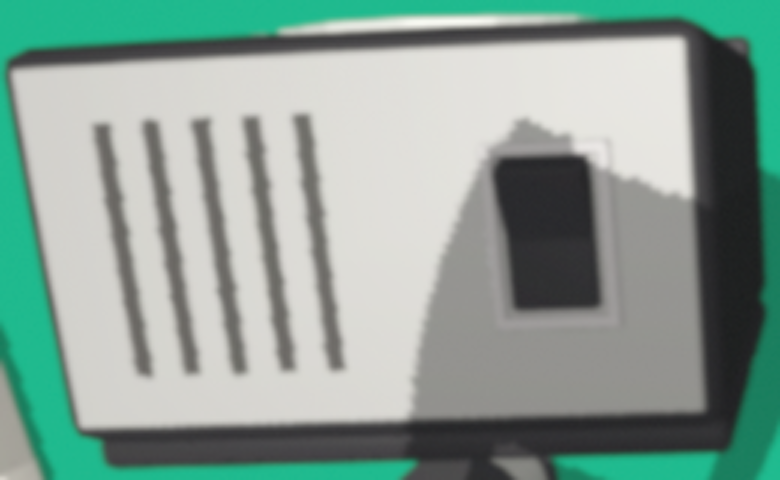

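The crop confirms the bezel edges and shows the pivot line near image row 150. Both pivot estimates agree at (0.591,-0.233), so I'm moving over the rear half.

```bash
python3 -m creep '[{"slide":[1.8,-2,0],"angular":[0,0,0],"claw":-1},{"slide":[1.8,-2,0],"angular":[0,0,0],"claw":-1},{"slide":[1.7,-2,0],"angular":[0,0,0],"claw":-1},{"slide":[0,0,3],"angular":[0,0,0],"claw":-1},{"slide":[0,0,3],"angular":[0,0,0],"claw":-1},{"slide":[0,0,2.7],"angular":[0,0,0],"claw":-1},{"slide":[0,0,0],"angular":[0,0,0],"claw":-1},{"slide":[0,0,0],"angular":[0,0,0],"claw":-1}]'
python3 - <<'E'
from h import *
s=manip.sense();im=viewer.snapshot("wrist");cv2.imwrite("pics/w2.png",im)
t=np.array([.6054,-.2370,.2185]);T=R.from_quat(s["tool_rot"]).as_matrix();print("cm to go",(T.T@(t-s["tcp_pos"])*100).round(2),s["force"])
E
```

```text
t: 2.48
tcp_pos: [0.6028, -0.2402, 0.2428]
tool_rot: [0.989, -0.146, -0.002, -0.001]
force: [0.0, -0.5, 0.8]
finger_gap: 0.001
gripper_force: 0.0
cm to go [ 0.17 -0.38  2.43] [ 0.04849624 -0.54710869  0.77817685]
```

View pics/w2.png

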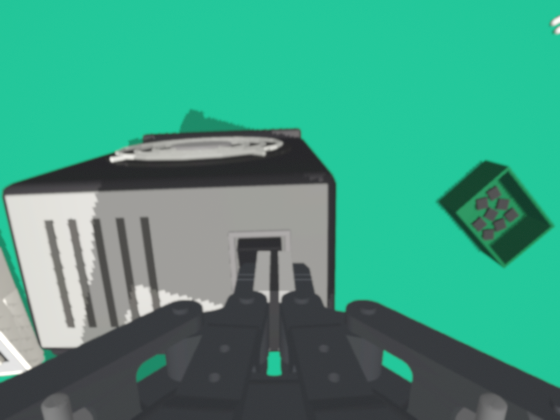

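The view shows the finger tips at (273,260), over the rear half. The bezel is centred near column 260, so I need a small shift left, which matches the computed offset.

```bash
python3 -m creep '[{"slide":[0.15,-0.4,0.5],"angular":[0,0,0],"claw":-1},{"slide":[0,0,0.7],"angular":[0,0,0],"claw":-1},{"slide":[0,0,0.3],"angular":[0,0,0],"claw":-1},{"slide":[0,0,0.2],"angular":[0,0,0],"claw":-1},{"slide":[0,0,0],"angular":[0,0,0],"claw":-1},{"slide":[0,0,0],"angular":[0,0,0],"claw":-1}]'
python3 -m creep '[{"slide":[0,0,0.2],"angular":[0,0,0],"claw":-1},{"slide":[0,0,0.2],"angular":[0,0,0],"claw":-1},{"slide":[0,0,0],"angular":[0,0,0],"claw":-1},{"slide":[0,0,0],"angular":[0,0,0],"claw":-1}]'
```

```text
t: 3.03
tcp_pos: [0.6072, -0.2358, 0.2274]
tool_rot: [0.99, -0.144, 0.0, 0.0]
force: [-0.6, 0.7, 0.2]
finger_gap: 0.002
gripper_force: 0.0
t: 3.37
tcp_pos: [0.608, -0.2363, 0.2239]
tool_rot: [0.989, -0.145, 0.001, 0.0]
force: [2.0, -0.7, 2.2]
finger_gap: -0.003
gripper_force: 1.1
```

```bash
python3 -m creep '[{"slide":[-0.2,0,0.2],"angular":[0,0,0],"claw":-1},{"slide":[0,0,0.2],"angular":[0,0,0],"claw":-1},{"slide":[0,0,0],"angular":[0,0,0],"claw":-1},{"slide":[0,0,0],"angular":[0,0,0],"claw":-1}]'
python3 -m creep '[{"slide":[0,0,0.1],"angular":[0,0,0],"claw":-1},{"slide":[0,0,0.1],"angular":[0,0,0],"claw":-1},{"slide":[0,0,0],"angular":[0,0,0],"claw":-1},{"slide":[0,0,0],"angular":[0,0,0],"claw":-1}]'
```

```text
t: 3.7
tcp_pos: [0.6065, -0.236, 0.2204]
tool_rot: [0.989, -0.145, 0.002, 0.001]
force: [3.4, -0.8, 3.5]
finger_gap: 0.007
gripper_force: 2.0
t: 4.03
tcp_pos: [0.6061, -0.2359, 0.2183]
tool_rot: [0.989, -0.145, 0.001, 0.001]
force: [3.0, -1.0, 6.6]
finger_gap: -0.001
gripper_force: 3.3
```

```bash
python3 -m creep '[{"slide":[0,0,0.15],"angular":[0,0,0],"claw":-1},{"slide":[0,0,0],"angular":[0,0,0],"claw":-1},{"slide":[0,0,0],"angular":[0,0,0],"claw":-1}]'
python3 -m creep '[{"slide":[0,0,0.1],"angular":[0,0,0],"claw":-1},{"slide":[0,0,0],"angular":[0,0,0],"claw":-1},{"slide":[0,0,0],"angular":[0,0,0],"claw":-1}]'
```

```text
t: 4.28
tcp_pos: [0.6061, -0.2359, 0.2182]
tool_rot: [0.989, -0.145, 0.002, 0.001]
force: [1.1, -0.5, 12.3]
finger_gap: 0.003
gripper_force: 6.1
t: 4.53
tcp_pos: [0.6062, -0.2359, 0.2182]
tool_rot: [0.989, -0.145, 0.002, 0.001]
force: [1.1, 0.3, 15.5]
finger_gap: 0.003
gripper_force: 7.9
```

Hard stop at z = 0.2182, against about 0.2185 expected. I'll lift and check it by eye on the way.

```bash
python3 -m creep '[{"slide":[0,0,-1],"angular":[0,0,0],"claw":-1},{"slide":[0,0,-2],"angular":[0,0,0],"claw":-1},{"slide":[0,0,-3],"angular":[0,0,0],"claw":-1},{"slide":[-2,-1,-3],"angular":[0,0,0],"claw":-1},{"slide":[-2,-1,-1],"angular":[0,0,0],"claw":-1},{"slide":[-2,-2,0],"angular":[0,0,0],"claw":-1},{"slide":[0,0,0],"angular":[0,0,0],"claw":-1},{"slide":[0,0,0],"angular":[0,0,0],"claw":-1}]'
python3 - <<'E'
from h import *
s=manip.sense();im=viewer.snapshot("wrist");c=cam("wrist",s)
o=np.linalg.inv(c["T"])@np.r_[.591,-.233,.218,1];p=cv2.projectPoints(np.array([[o[0],-o[1],-o[2]]]),np.zeros(3),np.zeros(3),c["K"],c["d"])[0].ravel();print(p)
u,v=p.astype(int);u=np.clip(u,80,480);v=np.clip(v,60,360)
cv2.imwrite("pics/w3.png",cv2.resize(im[v-60:v+60,u-80:u+80],None,fx=4,fy=4,interpolation=2))
print(s["tcp_pos"],R.from_quat(s["tool_rot"]).as_matrix().round(3))
E
```

```text
t: 5.2
tcp_pos: [0.5567, -0.1779, 0.3138]
tool_rot: [0.99, -0.144, -0.003, -0.001]
force: [0.7, -0.6, -0.5]
finger_gap: -0.0
gripper_force: 0.0
[341.28069313 135.53663983]
[ 0.55674062 -0.17794838  0.31375375] [[ 0.959 -0.285 -0.005]
 [-0.285 -0.959  0.002]
 [-0.006 -0.001 -1.   ]]
```

View pics/w3.png

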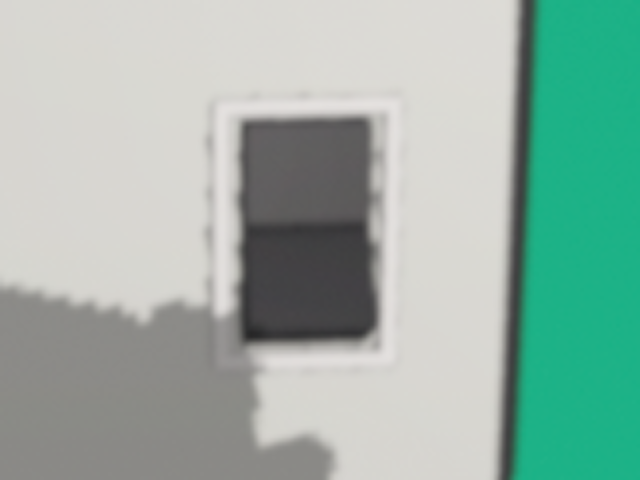

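The upper half of the rocker is flat now and the lower (front) half is raised, so the extractor is on. Its bezel is at the predicted pixel, so it hasn't shifted. Next is a viewpoint over the panel.

```bash
python3 -m creep '[{"slide":[-2,-3,0],"angular":[0,0,0],"claw":-1},{"slide":[-2.1,-3,0],"angular":[0,0,0],"claw":-1},{"slide":[-2.1,-3,0],"angular":[0,0,0],"claw":-1},{"slide":[-2.1,-3,0],"angular":[0,0,0],"claw":-1},{"slide":[-2.1,-3,0],"angular":[0,0,0],"claw":-1},{"slide":[-2.1,-3,0],"angular":[0,0,0],"claw":-1},{"slide":[-2.1,-3,0],"angular":[0,0,0],"claw":-1},{"slide":[-2.1,-3,0],"angular":[0,0,0],"claw":-1},{"slide":[-2.1,-3,0],"angular":[0,0,0],"claw":-1},{"slide":[-2.1,-3,0],"angular":[0,0,0],"claw":-1}]'
python3 -m creep '[{"slide":[-2.1,-3,0],"angular":[0,0,0],"claw":-1},{"slide":[-2.1,-3,2],"angular":[0,0,-0.09],"claw":-1},{"slide":[0,0,2],"angular":[0,0,-0.09],"claw":-1},{"slide":[0,0,2],"angular":[0,0.1,0],"claw":-1},{"slide":[0,0,2],"angular":[0,0.1,0],"claw":-1},{"slide":[0,0,2],"angular":[0,0.1,0],"claw":-1},{"slide":[0,0,0],"angular":[0,0,0],"claw":-1},{"slide":[0,0,0],"angular":[0,0,0],"claw":-1}]'
python3 - <<'E'
from h import *
s=manip.sense();im=viewer.snapshot("wrist");cv2.imwrite("pics/w4.png",im)
np.savez("w4",p=s["tcp_pos"],q=s["tool_rot"])
print(s["tcp_pos"],R.from_quat(s["tool_rot"]).as_matrix().round(3))
E
```

```text
t: 6.08
tcp_pos: [0.4442, 0.1683, 0.3138]
tool_rot: [0.989, -0.145, -0.001, 0.001]
force: [0.8, 0.8, -0.9]
finger_gap: -0.004
gripper_force: 0.0
t: 6.75
tcp_pos: [0.4259, 0.2356, 0.2135]
tool_rot: [0.988, -0.054, 0.146, 0.01]
force: [1.4, 0.9, 0.1]
finger_gap: -0.001
gripper_force: 0.0
[0.42590938 0.23558248 0.21350452] [[ 0.952 -0.109  0.287]
 [-0.103 -0.994 -0.035]
 [ 0.289  0.004 -0.957]]
```

View pics/w4.png

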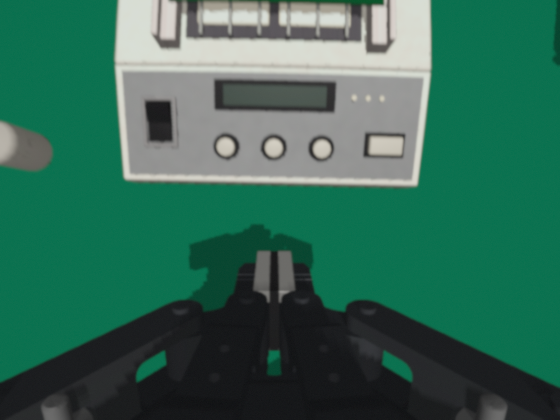

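The wrist view shows the whole panel: rocker bezel at about (149,98)–(177,145), preset keys at (226,147), (274,147) and (321,149), start key at (386,146). The front edge runs from (125,182) to (417,187).

```bash
cat > m.py <<'E'
from h import *
im=cv2.imread("pics/w4.png");z=np.load("w4.npz");s=dict(tcp_pos=z["p"],tool_rot=z["q"]);c=cam("wrist",s)
g=cv2.cvtColor(im,cv2.COLOR_BGR2GRAY);m=np.zeros_like(g);m[128:168,205:412]=(g>185)[128:168,205:412]*255
n,l,st,ce=cv2.connectedComponentsWithStats(m);k=[(ce[i],st[i]) for i in range(1,n) if st[i,4]>80];k.sort(key=lambda a:a[0][0]);
for a,b in k:print(a.round(1),b)
m=np.zeros_like(g);m[94:150,142:182]=(g<60)[94:150,142:182]*255
n,l,st,ce=cv2.connectedComponentsWithStats(m);i=1+st[1:,4].argmax();print("rocker",st[i],ce[i])
f=atz(c,[(125,182),(417,187)],.032);e=f[0]-f[1];yaw=np.arctan2(-e[0],e[1]);print("front",f.round(4),np.linalg.norm(e),yaw)
xh=np.array([np.cos(yaw),np.sin(yaw),0]);y=np.array([-xh[1],xh[0],0]);N=-np.sin(.3)*xh+np.cos(.3)*np.array([0,0,1]);X=np.cross(y,N)
d=N@f.mean(0)
keys=plane(c,[a for a,b in k],N,d+.008);piv=plane(c,[(163,121.5)],N,d+.003)[0]
print("keys",keys.round(4),np.diff(keys,axis=0)@y,"piv",piv.round(4))
print("upslope of keys,pivot",((np.vstack([keys,piv])-f.mean(0))@np.c_[X,y]).round(4))
P={"rocker_on":piv-.003*N+X*.015+.0035*N,"preset":keys[1],"start":keys[3],"key_yaw":keys[0]-keys[2]}
for a in P:print(a,P[a].round(4))
s=manip.sense();T=R.from_quat(s["tool_rot"]).as_matrix()
want=np.c_[X,-y,-N];print("turn (tool)",R.from_matrix(T.T@want).as_rotvec().round(3))
for a in("rocker_on","preset","start"):
  for h in(.03,.0):print(a,h,"cm to go in goal axes",(want.T@(P[a]+h*N-s["tcp_pos"])*100).round(2),"in tool axes",(T.T@(P[a]+h*N-s["tcp_pos"])*100).round(2))
E
python3 m.py
```

```text
[225.1 146.2] [218 139  15  15 171]
[273.3 147.1] [266 140  15  15 172]
[321.4 148.2] [315 141  15  15 170]
[385.5 145.2] [371 138  31  15 434]
rocker [146 102  26  39 866] [159.02424942 120.16974596]
front [[0.4957 0.3652 0.032 ]
 [0.4616 0.0978 0.032 ]] 0.2695854962368665 -0.12682488942594755
keys [[0.5146 0.2677 0.05  ]
 [0.5091 0.2261 0.0499]
 [0.5037 0.1845 0.0499]
 [0.5002 0.1286 0.051 ]] [-0.04193081 -0.04193979 -0.0559426 ] piv [0.5421 0.3194 0.0511]
upslope of keys,pivot [[ 0.0349  0.0405]
 [ 0.0348 -0.0014]
 [ 0.0346 -0.0434]
 [ 0.0384 -0.0993]
 [ 0.0551  0.0952]]
rocker_on [0.5561 0.3176 0.0561]
preset [0.5091 0.2261 0.0499]
start [0.5002 0.1286 0.051 ]
key_yaw [0.0109 0.0832 0.0001]
turn (tool) [-0.004  0.002  0.016]
rocker_on 0.03 cm to go in goal axes [ 6.4  -9.68 15.65] in tool axes [ 6.59 -9.52 15.67]
rocker_on 0.0 cm to go in goal axes [ 6.4  -9.68 18.65] in tool axes [ 6.6  -9.51 18.67]
preset 0.03 cm to go in goal axes [ 2.87 -0.02 15.2 ] in tool axes [ 2.9   0.09 15.19]
preset 0.0 cm to go in goal axes [ 2.87 -0.02 18.2 ] in tool axes [ 2.91  0.1  18.19]
start 0.03 cm to go in goal axes [ 3.23  9.77 15.2 ] in tool axes [ 3.11  9.88 15.15]
start 0.0 cm to go in goal axes [ 3.23  9.77 18.2 ] in tool axes [ 3.12  9.89 18.15]
```

```bash
python3 -m creep '[{"slide":[2.2,-3.2,0],"angular":[0,0,0.016],"claw":-1},{"slide":[2.2,-3.2,0],"angular":[0,0,0],"claw":-1},{"slide":[2.0,-3.3,0],"angular":[0,0,0],"claw":-1},{"slide":[0,0,3.9],"angular":[0,0,0],"claw":-1},{"slide":[0,0,3.9],"angular":[0,0,0],"claw":-1},{"slide":[0,0,3.9],"angular":[0,0,0],"claw":-1},{"slide":[0,0,3.5],"angular":[0,0,0],"claw":-1},{"slide":[0,0,0],"angular":[0,0,0],"claw":-1},{"slide":[0,0,0],"angular":[0,0,0],"claw":-1}]'
python3 m.py | grep -E "turn|to go"
```

```text
t: 7.55
tcp_pos: [0.5462, 0.3194, 0.0883]
tool_rot: [0.987, -0.063, 0.148, 0.008]
force: [0.1, 0.1, 0.1]
finger_gap: 0.003
gripper_force: 0.0
turn (tool) [-0.003  0.002 -0.002]
rocker_on 0.03 cm to go in goal axes [0.01 0.05 0.38] in tool axes [0.01 0.05 0.37]
rocker_on 0.0 cm to go in goal axes [0.01 0.05 3.38] in tool axes [0.02 0.06 3.37]
preset 0.03 cm to go in goal axes [-3.52  9.72 -0.07] in tool axes [-3.5   9.73 -0.09]
preset 0.0 cm to go in goal axes [-3.52  9.72  2.93] in tool axes [-3.5   9.73  2.91]
start 0.03 cm to go in goal axes [-3.16 19.51 -0.07] in tool axes [-3.12 19.51 -0.12]
start 0.0 cm to go in goal axes [-3.16 19.51  2.93] in tool axes [-3.12 19.52  2.88]
```

Aligned. Now down to contact.

```bash
python3 -m creep '[{"slide":[0,0,1],"angular":[0,0,0],"claw":-1},{"slide":[0,0,0.8],"angular":[0,0,0],"claw":-1},{"slide":[0,0,0.6],"angular":[0,0,0],"claw":-1},{"slide":[0,0,0.3],"angular":[0,0,0],"claw":-1},{"slide":[0,0,0.2],"angular":[0,0,0],"claw":-1},{"slide":[0,0,0],"angular":[0,0,0],"claw":-1},{"slide":[0,0,0],"angular":[0,0,0],"claw":-1}]'
python3 m.py | grep -E "turn|rocker_on 0.0"
python3 -m creep '[{"slide":[0,0,0.2],"angular":[0,0,0],"claw":-1},{"slide":[0,0,0.2],"angular":[0,0,0],"claw":-1},{"slide":[0,0,0],"angular":[0,0,0],"claw":-1},{"slide":[0,0,0],"angular":[0,0,0],"claw":-1}]'
python3 m.py | grep -E "turn|rocker_on 0.0"
```

```text
t: 8.13
tcp_pos: [0.5531, 0.3194, 0.0621]
tool_rot: [0.987, -0.062, 0.15, 0.007]
force: [-0.6, -0.1, 0.2]
finger_gap: -0.001
gripper_force: 0.0
turn (tool) [-0.005 -0.    -0.   ]
rocker_on 0.03 cm to go in goal axes [ 0.13  0.14 -2.33] in tool axes [ 0.13  0.13 -2.33]
rocker_on 0.0 cm to go in goal axes [0.13 0.14 0.67] in tool axes [0.13 0.15 0.67]
t: 8.47
tcp_pos: [0.5556, 0.3194, 0.0588]
tool_rot: [0.987, -0.062, 0.151, 0.006]
force: [1.2, -1.2, 3.4]
finger_gap: -0.002
gripper_force: 1.8
turn (tool) [-0.006 -0.003 -0.   ]
rocker_on 0.03 cm to go in goal axes [-0.01  0.18 -2.71] in tool axes [-0.    0.16 -2.72]
rocker_on 0.0 cm to go in goal axes [-0.01  0.18  0.29] in tool axes [-0.01  0.18  0.28]
```

```bash
python3 -m creep '[{"slide":[0,0.1,0.2],"angular":[0,0,0],"claw":-1},{"slide":[0,0,0.15],"angular":[0,0,0],"claw":-1},{"slide":[0,0,0],"angular":[0,0,0],"claw":-1},{"slide":[0,0,0],"angular":[0,0,0],"claw":-1}]'
python3 m.py | grep -E "turn|rocker_on 0.0 "
python3 -m creep '[{"slide":[0,0,0.15],"angular":[0,0,0],"claw":-1},{"slide":[0,0,0],"angular":[0,0,0],"claw":-1},{"slide":[0,0,0],"angular":[0,0,0],"claw":-1}]'
python3 m.py | grep -E "turn|rocker_on 0.0 "
python3 -m creep '[{"slide":[0,0,0.1],"angular":[0,0,0],"claw":-1},{"slide":[0,0,0],"angular":[0,0,0],"claw":-1},{"slide":[0,0,0],"angular":[0,0,0],"claw":-1}]'
python3 m.py | grep -E "turn|rocker_on 0.0 "
```

```text
t: 8.8
tcp_pos: [0.5571, 0.319, 0.0557]
tool_rot: [0.987, -0.062, 0.151, 0.006]
force: [3.1, 1.2, 5.7]
finger_gap: -0.0
gripper_force: 2.0
turn (tool) [-0.008 -0.004 -0.   ]
rocker_on 0.0 cm to go in goal axes [-0.06  0.15 -0.05] in tool axes [-0.06  0.15 -0.06]
t: 9.05
tcp_pos: [0.5571, 0.319, 0.0556]
tool_rot: [0.986, -0.062, 0.152, 0.006]
force: [-2.0, -0.6, 14.0]
finger_gap: -0.001
gripper_force: 6.9
turn (tool) [-0.008 -0.004 -0.   ]
rocker_on 0.0 cm to go in goal axes [-0.06  0.15 -0.07] in tool axes [-0.06  0.15 -0.07]
t: 9.3
tcp_pos: [0.5571, 0.319, 0.0555]
tool_rot: [0.986, -0.062, 0.152, 0.006]
force: [-4.6, -0.6, 20.4]
finger_gap: -0.001
gripper_force: 10.0
turn (tool) [-0.008 -0.005 -0.   ]
rocker_on 0.0 cm to go in goal axes [-0.06  0.15 -0.08] in tool axes [-0.06  0.15 -0.08]
```

Hard stop at the predicted height. Lifting to check it and to line up on the preset key.

```bash
python3 -m creep '[{"slide":[0,0,-1.5],"angular":[0,0,0],"claw":-1},{"slide":[0,0,-2.5],"angular":[0,0,0],"claw":-1},{"slide":[0,0,-3],"angular":[0,0,0],"claw":-1},{"slide":[-1.8,3.3,-1],"angular":[0,0,0],"claw":-1},{"slide":[-1.8,3.3,0],"angular":[0,0,0],"claw":-1},{"slide":[0,3.2,0],"angular":[0,0,0],"claw":-1},{"slide":[0,0,0],"angular":[0,0,0],"claw":-1},{"slide":[0,0,0],"angular":[0,0,0],"claw":-1}]'
python3 m.py | grep -E "turn|preset 0"
python3 - <<'E'
from h import *
cv2.imwrite("pics/w5.png",viewer.snapshot("wrist"))
E
```

```text
t: 9.97
tcp_pos: [0.4848, 0.2263, 0.1169]
tool_rot: [0.987, -0.064, 0.148, 0.007]
force: [-0.0, 0.2, 0.1]
finger_gap: 0.005
gripper_force: 0.0
turn (tool) [-0.003  0.003 -0.003]
preset 0.03 cm to go in goal axes [ 0.33 -0.29  4.11] in tool axes [ 0.33 -0.28  4.11]
preset 0.0 cm to go in goal axes [ 0.33 -0.29  7.11] in tool axes [ 0.34 -0.26  7.11]
```

View pics/w5.png

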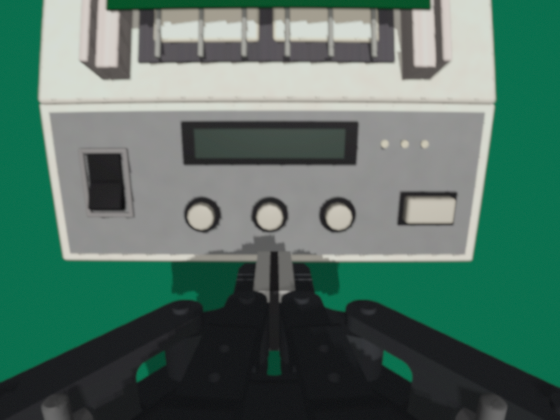

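The view shows the rocker at (106,182), now with its lower half raised and its fold visible. The middle key is at (269,215), slightly left of the finger line at column 274, matching the computed -0.26 cm. Going down on it.

```bash
python3 -m creep '[{"slide":[0.3,-0.3,2],"angular":[0,0,0],"claw":-1},{"slide":[0,0,2],"angular":[0,0,0],"claw":-1},{"slide":[0,0,1.3],"angular":[0,0,0],"claw":-1},{"slide":[0,0,0.6],"angular":[0,0,0],"claw":-1},{"slide":[0,0,0.2],"angular":[0,0,0],"claw":-1},{"slide":[0,0,0],"angular":[0,0,0],"claw":-1},{"slide":[0,0,0],"angular":[0,0,0],"claw":-1}]'
python3 m.py | grep -E "turn|preset 0.0"
```

```text
t: 10.6
tcp_pos: [0.5074, 0.2289, 0.0603]
tool_rot: [0.987, -0.062, 0.15, 0.007]
force: [0.0, -0.5, 0.2]
finger_gap: -0.004
gripper_force: 0.0
turn (tool) [-0.005 -0.001  0.   ]
preset 0.03 cm to go in goal axes [-0.11  0.25 -1.94] in tool axes [-0.11  0.24 -1.94]
preset 0.0 cm to go in goal axes [-0.11  0.25  1.06] in tool axes [-0.11  0.25  1.06]
```

```bash
python3 -m creep '[{"slide":[-0.1,0.2,0.5],"angular":[0,0,0],"claw":-1},{"slide":[0,0,0.4],"angular":[0,0,0],"claw":-1},{"slide":[0,0,0.2],"angular":[0,0,0],"claw":-1},{"slide":[0,0,0],"angular":[0,0,0],"claw":-1},{"slide":[0,0,0],"angular":[0,0,0],"claw":-1}]'
python3 m.py | grep -E "turn|preset 0.0 "
python3 -m creep '[{"slide":[0,0,0.2],"angular":[0,0,0],"claw":-1},{"slide":[0,0,0.15],"angular":[0,0,0],"claw":-1},{"slide":[0,0,0],"angular":[0,0,0],"claw":-1},{"slide":[0,0,0],"angular":[0,0,0],"claw":-1}]'
python3 m.py | grep -E "turn|preset 0.0 "
```

```text
t: 11.02
tcp_pos: [0.5092, 0.226, 0.0493]
tool_rot: [0.987, -0.062, 0.149, 0.007]
force: [-1.0, -0.6, 1.6]
finger_gap: -0.002
gripper_force: 0.8
turn (tool) [-0.005 -0.    -0.   ]
preset 0.0 cm to go in goal axes [ 0.   -0.01 -0.06] in tool axes [ 0.   -0.01 -0.06]
t: 11.35
tcp_pos: [0.5102, 0.2259, 0.046]
tool_rot: [0.987, -0.062, 0.149, 0.007]
force: [-0.3, -0.3, 5.0]
finger_gap: 0.001
gripper_force: 2.1
turn (tool) [-0.005 -0.    -0.   ]
preset 0.0 cm to go in goal axes [ 0.01 -0.01 -0.41] in tool axes [ 0.01 -0.01 -0.41]
```

```bash
python3 -m creep '[{"slide":[0,0,0.1],"angular":[0,0,0],"claw":-1},{"slide":[0,0,0.1],"angular":[0,0,0],"claw":-1},{"slide":[0,0,0],"angular":[0,0,0],"claw":-1},{"slide":[0,0,0],"angular":[0,0,0],"claw":-1}]'
python3 m.py | grep -E "preset 0.0 "
python3 -m creep '[{"slide":[0,0,-1],"angular":[0,0,0],"claw":-1},{"slide":[0,0,-2],"angular":[0,0,0],"claw":-1},{"slide":[0,3.2,-0.5],"angular":[0,0,0],"claw":-1},{"slide":[0.2,3.3,0],"angular":[0,0,0],"claw":-1},{"slide":[0.2,3.3,0],"angular":[0,0,0],"claw":-1},{"slide":[0,0,0],"angular":[0,0,0],"claw":-1},{"slide":[0,0,0],"angular":[0,0,0],"claw":-1}]'
python3 m.py | grep -E "turn|start 0.0"
```

```text
t: 11.68
tcp_pos: [0.5104, 0.2259, 0.0456]
tool_rot: [0.987, -0.062, 0.15, 0.007]
force: [-6.6, -0.9, 17.3]
finger_gap: -0.002
gripper_force: 9.2
preset 0.0 cm to go in goal axes [ 0.01 -0.01 -0.45] in tool axes [ 0.01 -0.01 -0.45]
t: 12.27
tcp_pos: [0.4923, 0.1277, 0.078]
tool_rot: [0.987, -0.064, 0.149, 0.007]
force: [0.5, 1.0, -0.8]
finger_gap: 0.001
gripper_force: 0.0
turn (tool) [-0.004  0.    -0.004]
start 0.03 cm to go in goal axes [-0.07 -0.19 -0.19] in tool axes [-0.07 -0.19 -0.19]
start 0.0 cm to go in goal axes [-0.07 -0.19  2.81] in tool axes [-0.07 -0.18  2.81]
```

The preset key went in to its stop. Now the start key.

```bash
python3 -m creep '[{"slide":[0,0,1],"angular":[0,0,0],"claw":-1},{"slide":[0,0,0.8],"angular":[0,0,0],"claw":-1},{"slide":[0,0,0.6],"angular":[0,0,0],"claw":-1},{"slide":[0,0,0],"angular":[0,0,0],"claw":-1},{"slide":[0,0,0],"angular":[0,0,0],"claw":-1}]'
python3 m.py | grep -E "turn|start 0.0 "
python3 -m creep '[{"slide":[0,0,0.3],"angular":[0,0,0],"claw":-1},{"slide":[0,0,0.2],"angular":[0,0,0],"claw":-1},{"slide":[0,0,0.2],"angular":[0,0,0],"claw":-1},{"slide":[0,0,0],"angular":[0,0,0],"claw":-1},{"slide":[0,0,0],"angular":[0,0,0],"claw":-1}]'
python3 m.py | grep -E "turn|start 0.0 "
```

```text
t: 12.68
tcp_pos: [0.4991, 0.1294, 0.0548]
tool_rot: [0.987, -0.062, 0.149, 0.007]
force: [0.3, -0.2, -0.2]
finger_gap: -0.0
gripper_force: 0.0
turn (tool) [-0.005  0.001  0.001]
start 0.0 cm to go in goal axes [0.   0.06 0.39] in tool axes [0.   0.06 0.39]
t: 13.1
tcp_pos: [0.5013, 0.1287, 0.0487]
tool_rot: [0.987, -0.062, 0.15, 0.007]
force: [-1.6, 2.1, 3.1]
finger_gap: -0.003
gripper_force: 1.6
turn (tool) [-0.005 -0.001  0.   ]
start 0.0 cm to go in goal axes [-0.04  0.02 -0.25] in tool axes [-0.04  0.02 -0.25]
```

```bash
python3 -m creep '[{"slide":[0,0,0.2],"angular":[0,0,0],"claw":-1},{"slide":[0,0,0.15],"angular":[0,0,0],"claw":-1},{"slide":[0,0,0],"angular":[0,0,0],"claw":-1},{"slide":[0,0,0],"angular":[0,0,0],"claw":-1}]'
python3 m.py | grep -E "start 0.0 "
python3 -m creep '[{"slide":[0,0,0.1],"angular":[0,0,0],"claw":-1},{"slide":[0,0,0],"angular":[0,0,0],"claw":-1},{"slide":[0,0,0],"angular":[0,0,0],"claw":-1},{"slide":[0,0,0],"angular":[0,0,0],"claw":-1},{"slide":[0,0,0],"angular":[0,0,0],"claw":-1},{"slide":[0,0,0],"angular":[0,0,0],"claw":-1},{"slide":[0,0,0],"angular":[0,0,0],"claw":-1},{"slide":[0,0,0],"angular":[0,0,0],"claw":-1},{"slide":[0,0,0],"angular":[0,0,0],"claw":-1},{"slide":[0,0,0],"angular":[0,0,0],"claw":-1}]'
python3 -m creep '[{"slide":[0,0,0],"angular":[0,0,0],"claw":-1},{"slide":[0,0,0],"angular":[0,0,0],"claw":-1},{"slide":[0,0,0],"angular":[0,0,0],"claw":-1},{"slide":[0,0,0],"angular":[0,0,0],"claw":-1},{"slide":[0,0,0],"angular":[0,0,0],"claw":-1},{"slide":[0,0,0],"angular":[0,0,0],"claw":-1},{"slide":[0,0,0],"angular":[0,0,0],"claw":-1},{"slide":[0,0,0],"angular":[0,0,0],"claw":-1},{"slide":[0,0,0],"angular":[0,0,0],"claw":-1},{"slide":[0,0,0],"angular":[0,0,0],"claw":-1}]'
python3 m.py | grep -E "start 0.0 "
```

```text
t: 13.43
tcp_pos: [0.5019, 0.1285, 0.0469]
tool_rot: [0.987, -0.062, 0.15, 0.007]
force: [-6.2, 3.0, 18.9]
finger_gap: 0.0
gripper_force: 10.0
start 0.0 cm to go in goal axes [-0.04  0.01 -0.44] in tool axes [-0.04  0.01 -0.44]
t: 14.27
tcp_pos: [0.5019, 0.1286, 0.0467]
tool_rot: [0.987, -0.062, 0.151, 0.007]
force: [-8.3, 3.7, 27.8]
finger_gap: -0.001
gripper_force: 14.2
t: 15.1
tcp_pos: [0.5019, 0.1286, 0.0467]
tool_rot: [0.987, -0.062, 0.151, 0.007]
force: [-8.3, 4.1, 26.7]
finger_gap: 0.002
gripper_force: 14.2
start 0.0 cm to go in goal axes [-0.04  0.02 -0.46] in tool axes [-0.04  0.02 -0.46]
```

Held down at the stop for over 1.6 s. Retreating for a last look.

```bash
python3 -m creep '[{"slide":[0,0,-1],"angular":[0,0,0],"claw":-1},{"slide":[0,0,-3],"angular":[0,0,0],"claw":-1},{"slide":[0,-1,-3.5],"angular":[0,0,0],"claw":-1},{"slide":[0,-2,-3.5],"angular":[0,0,0],"claw":-1},{"slide":[0,-2,-2],"angular":[0,0,0],"claw":-1},{"slide":[0,0,0],"angular":[0,0,0],"claw":-1},{"slide":[0,0,0],"angular":[0,0,0],"claw":-1}]'
python3 - <<'E'
from h import *
a=viewer.snapshot("wrist");b=viewer.snapshot("scene")
cv2.imwrite("pics/f.png",np.hstack([cv2.resize(a[:300],(400,214)),b[100:314,80:480]]).repeat(1,0))
E
```

```text
t: 15.68
tcp_pos: [0.471, 0.1826, 0.1697]
tool_rot: [0.987, -0.061, 0.151, 0.007]
force: [0.5, -0.1, -0.7]
finger_gap: -0.002
gripper_force: 0.0
```

View pics/f.png

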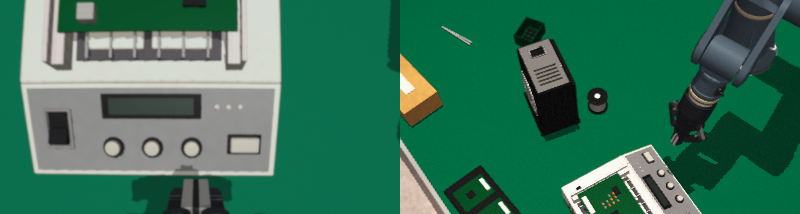

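The left half shows the rocker at (58,128) switched over and all four keys out. The right half shows the extractor, spool and bin where they were. The arm touches nothing.

```bash
python3 -c "
from station import ticket
print(ticket.sign_off())"
```

```text
the job is handed in; nothing more can be done
None
```

Job handed in at about 16 s, verdict not shown: extractor and then preheater rocker pressed to their stops, middle preset pressed and released, start key held at its stop for over 1.6 s and released, with nothing in the last pictures looking shifted.

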